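# Set the length stop of a shingle jig and lock it

### The arm

A 7-joint arm with a two-finger parallel gripper is mounted at the origin on the work surface. World frame = base frame: x ahead of the robot, y to its left, z up, the work surface at z = 0. Lengths are in m, angles in rad, forces in N, time in s.
With the tool pointing down it reaches from about 0.425 to 0.875 m from the base axis. Payload 8.4 kg.
Tool frame: the origin (TCP) lies at the very end of the fingers, on their centre line; the grasp point (between the pads) lies 19 mm behind it; z points along the fingers, y is the line along which they close (so a half turn about z gives the same grasp; the last joint's range is limited). The gripper opens to 87 mm and grips with 3 to 60 N. Pads are 19 mm wide; open, the fingers measure 117 mm over their backs; the gripper's body (75 mm by 190 mm) begins 51 mm behind the grasp point.
Start: joints at [-1.436, 0.333, 0.04, 1.465, -0.013, 1.343, -0.059], TCP at [0.151, 0.632, 0.223] pointing down, gripper open.
Joint ranges: [-2.58, 2.58], [-0.38, 2.09], [-1.3, 1.39], [0.25, 2.4], [-1.5, 4.64], [0.08, 2.09], [-2.65, 2.65]. Speed limits (rad/s): [2.22, 2.22, 2.79, 2.79, 3.14, 3.14, 3.14].

### API

Orientations are given as [roll, pitch, yaw] about the fixed x, y, z axes, in that order (R = Rz(yaw) Ry(pitch) Rx(roll)).
In Python, from station import get_obs, capture, get_calibration, arm gives the robot as it stands.
- The arm moves only by the tool drive_tool, never from a script. Its argument "plan" is a list of rows, each a list of 3 entries, a list of its own where there are three numbers: the turn, a rotation vector about the tool's x, y, z in rad, then the shift along the tool's x, y, z in m, then the finger opening in m, from 0 to 0.087. In form: [[[ax, ay, az], [x, y, z], claw], ...]. A call has 1 to 10 rows; each row shifts and turns the commanded pose from where the row before left it, along the tool's axes as they then stand; what a row does not reach is not made up. A row lasts 1/10 s, in which the tool goes at most 50 mm and 8.59 degrees, less where a joint would pass 70% of its speed; a pose out of reach is approached as far as the arm can. A call is refused whole if a number of a shift passes 0.05 or a number of a turn 0.15, either way. A call with a gripper value outside its range is refused whole. The fingers move at their own pace and stop on an object; "squeeze" is the grip in N (left out, the last holds). Time passes only in rows, so rows that do not move let the fingers close. It gives the time, the measured TCP pose, the force, the opening and the grip force at its end, in the units of the state.
- get_obs(): the state, without advancing time (a new reading comes with each control period).
- capture(name): name is "scene" or "top" or "wrist"; returns the picture (400x640x3 uint8, red, green, blue); there is no depth.
- get_calibration(name): a dict with "intrinsics" (3x3 intrinsics, pixels), "R" (3x3) and "t" (3): a world point X has camera coordinates R X + t. Camera axes: x right, y down, z forward; pixel columns grow to the right and rows downward; lengths in m; the calibration is good to about 2 mm. A picture is of the moment at which its call begins: read the wrist's pose just before it. get_calibration takes no time and is no camera call; for the wrist camera it gives the pose at the moment of the call.
- arm.close_job(): hands the job in; it is judged then, once.
The state is a dict: "clock": time; "joint_pos": joint angles; "joint_velocities": joint speeds; "tau": joint torques, N m; "ee_pos": TCP position; "tcp_rot": TCP orientation; "contact_force": force on the tool from outside, world axes, zero at the start; "torque": the same for the moment, N m; "width": finger opening in m; "grip_force": force on a finger pad.
Only numpy, scipy, OpenCV 4.12 (cv2) and the standard library are available. Lean on these libraries where they do the work, as an engineer would, in place of code of your own. Each camera call takes 0.05 s, during which the arm holds its last target. There are 200 camera calls.

### The job

On the shingle-splitting jig, turn the black setting knob until its pointer is in line with the small steel tab on the dial rim. Then turn the steel lock ring under the dial clockwise by its upright pin until it seats and is firmly tight, but do not over-tighten it. Leave the pointer on the tab, let go, and do not disturb the things lying around.

Things in the scene. Friction and masses are not known exactly. Their poses are not given: they have to be found in the camera images.
- stop_jig: Plywood board 150 x 360 mm, 18 mm thick, fixed to the table, with a grey housing 114 x 114 mm, top 60 mm up. Origin on the table under the common vertical axis of lock ring, dial and knob (stacked upwards); the housing is centred on it, the stop rod runs to -y. On it a dark dial plate of 42 mm radius, top 90 mm up.
- knob_grip (a point): Middle of the black setting knob's bar grip, on the vertical axis, 121 mm above the table. The bar is 14 mm thick, 40 mm long, 98 to 136 mm above the table, and runs along the pointer's direction: grip across that. Turns with light friction (0.1 N m), stays where left. It starts 0.6 to 1.4 rad anticlockwise (from above) of the tab, so turn it clockwise.
- pointer_tip (a point): Tip of the thin aluminium pointer at the foot of the black knob, 35 mm from the axis, 93 mm above the table. From knob_grip to here is the pointer's direction.
- index_tip (a point): Inner face of the small steel tab (5 x 6 mm, 12 mm tall, top 102 mm above the table) fixed on the dial's rim; this point is 35 mm from the axis, 93 mm above the table. The pointer tip must come to this point. The tab does not move.
- pin_mid (a point): Half-way up (88 mm above the table) the lock ring's upright steel pin: 12 mm thick, from 74 to 102 mm above the table, standing on the ring's lug 62 mm from the axis, outside the dial (14 mm between them). The pin can be pinched from above and swung about the axis with the ring.
- ring_centre (a point): Centre of the lock ring's top, on the axis, 74 mm above the table; ring radius 50 mm. Clockwise from above tightens. Loose it drags under 4 N at the pin. After 0.4 to 1.2 rad (varies, unseen) it seats: the push at the pin jumps to 10 N and climbs 0.35 N per mm (a pinching hand reads up to 4 N less). Best 0.2 rad (12 mm of pin) past seating; from 0.35 rad, 17 N, it is over-tight. Stays as left.
- collar (a joint): Squeeze of the hidden clamp collar inside the lock ring, in m: 0 while the ring is loose or merely seated, then 0.004 m per rad of further tightening; tight is 0.0003 to 0.0014. So small that the measurement noise hides it: judge by force.
- glue_bottle_mid (a point): Bystander: middle of a white glue bottle, 48 mm thick, 120 mm tall, standing to the side of the jig. Leave alone.
- offcut_mid (a point): Bystander: centre of a pine offcut 70 x 45 x 30 mm on the table by the jig. Leave alone.
- filler_jar_mid (a point): Bystander: middle of a small grey filler jar with a steel lid, 56 mm wide, 55 mm tall, on the robot's side of the jig. Leave alone.

How it is judged:
By the outcome, as a careful person would: the job done as asked, in the order asked, and still so for the second after the job is handed in, with the robot touching nothing.
It also fails if it takes over 62 s, if anything falls off the work surface, if the arm or the gripper's body presses on something with over 40 N, if the wrist force passes 120 N, or if a joint passes its speed limit or range.

## Working session

There is one attempt and no reset: what is moved stays moved. The work goes in short steps, Python scripts to look and compute and a tool call to move; the robot and the scene stay as the last step left them, time stands still between calls to the robot, and variables do not carry over. Pictures are saved under pics/ and viewed, at most 10 in all, crops included, and the job is handed in when it is done.

Besides the shell and the picture viewer there is one more tool, called after ">>>" by a JSON object that holds its "op" and its "data", one argument or row to a line. drive_tool: Moves the arm, as the interface text tells. Its arguments: {"type":"object","properties":{"plan":{"type":"array","items":{"type":"array"}},"squeeze":{"type":"number"}},"required":["plan"]}

```bash
mkdir -p pics; ls; python3 - <<'E'
from station import *
import cv2,numpy as np
o=get_obs();print({k:np.round(v,3) for k,v in o.items()})
for n in("scene","top"):
    cv2.imwrite(f"pics/{n}0.png",capture(n)[:,:,::-1]);c=get_calibration(n);print(n,c)
E
```

```text
pics
{'clock': np.float64(0.0), 'joint_pos': array([-1.436,  0.334,  0.04 ,  1.466, -0.013,  1.343, -0.059]), 'joint_velocities': array([ 0.003, -0.001,  0.   , -0.001,  0.001,  0.   , -0.   ]), 'tau': array([ 1.0000e-03, -6.5635e+01,  1.3360e+00, -4.0379e+01, -6.0000e-02,
        4.5000e-02,  0.0000e+00]), 'ee_pos': array([0.15 , 0.632, 0.222]), 'tcp_rot': array([-3.14 ,  0.   ,  2.908]), 'contact_force': array([ 0.468, -0.147,  0.711]), 'torque': array([-0.037,  0.008,  0.011]), 'grip_force': np.float64(0.0), 'width': np.float64(0.087)}
scene {'intrinsics': array([[382.48911704,   0.        , 316.64277942],
       [  0.        , 382.48911704, 205.51995085],
       [  0.        ,   0.        ,   1.        ]]), 'R': array([[-0.87196723,  0.48955801, -0.00247056],
       [ 0.39872752,  0.70724   , -0.58380471],
       [-0.284059  , -0.51004366, -0.81189036]]), 't': array([ 0.35671318, -0.19050304,  1.02154399])}
top {'intrinsics': array([[473.22590345,   0.        , 315.6523447 ],
       [  0.        , 473.22590345, 195.64687471],
       [  0.        ,   0.        ,   1.        ]]), 'R': array([[ 0.01055149, -0.99954939, -0.02810121],
       [-0.99147182, -0.00680739, -0.13014336],
       [ 0.12989342,  0.02923477, -0.99109688]]), 't': array([0.1169401 , 0.48848584, 1.03985816])}
```

View pics/scene0.png

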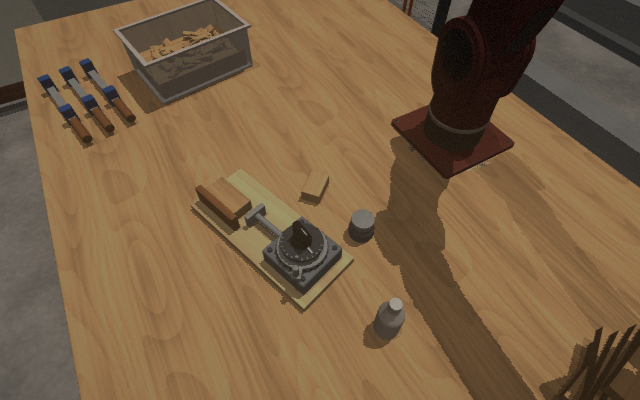

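View pics/top0.png

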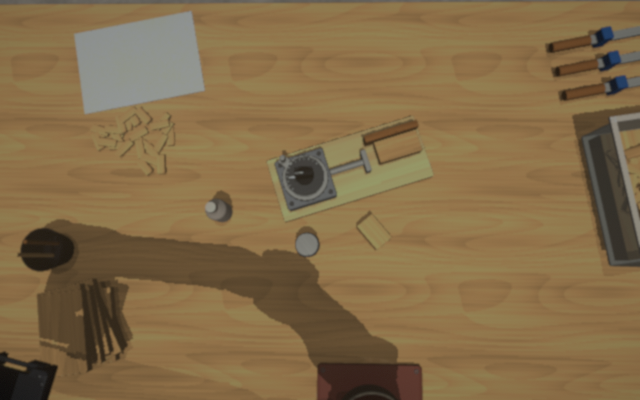

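Scene: jig dial near (302,243), jar (361,226), bottle (390,319), offcut (315,187). Top: dial near (304,177), with the pin probably near (285,160). I'll zoom both views and compute the axis.

```bash
cat > h.py <<'E'
import numpy as np,cv2
from station import *
def ray(c,uv,z):
    R,t=c["R"],c["t"]; d=R.T@np.linalg.inv(c["intrinsics"])@[uv[0],uv[1],1]; o=-R.T@t
    return o+d*(z-o[2])/d[2]
def proj(c,X):
    p=c["intrinsics"]@(c["R"]@np.asarray(X)+c["t"]); return p[:2]/p[2]
E
python3 - <<'E'
from h import *
a=cv2.imread("pics/scene0.png")[205:300,250:355];b=cv2.imread("pics/top0.png")[135:225,255:355]
f=lambda i:cv2.convertScaleAbs(cv2.resize(i,(400,400*i.shape[0]//i.shape[1]),interpolation=cv2.INTER_CUBIC),alpha=1.8)
A,B=f(a),f(b);B=cv2.copyMakeBorder(B,0,A.shape[0]-B.shape[0],0,0,0)
cv2.imwrite("pics/z0.png",np.hstack([A,B]))
s,t=get_calibration("scene"),get_calibration("top")
print(ray(s,(302,250),.09),ray(t,(304.5,176),.09))
for uv,z in (((307,244),.055),((216,209),.06),((374,231),.03)):print(ray(t,uv,z))
E
```

```text
[0.53108241 0.1618201  0.09      ] [0.52271201 0.14409454 0.09      ]
[0.37750071 0.13842649 0.055     ]
[0.45261081 0.34111568 0.06      ]
[ 0.40873365 -0.0106488   0.03      ]
```

View pics/z0.png

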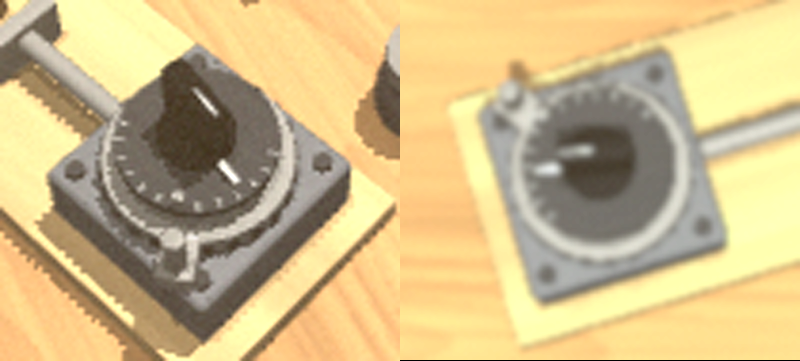

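Right crop: a bright line on the knob at (575,152), another at (547,170), and the pin at (511,95). It isn't clear which line is the pointer and which is the tab, so I'll look from close up with the wrist camera.

```bash
python3 - <<'E'
from h import *
from scipy.spatial.transform import Rotation as Ro
c=get_calibration("wrist");o=get_obs();T=Ro.from_euler('xyz',o["tcp_rot"]).as_matrix()
cam=-c["R"].T@c["t"]
print("cam in tool",T.T@(cam-o["ee_pos"]),"cam z in tool",T.T@c["R"][2],"camx",T.T@c["R"][0],c["intrinsics"][0])
g=np.array([.525,.148,.30])  # target for camera-ish
print(T.T@(g-o["ee_pos"]))
E
```

```text
cam in tool [ 0.07829098 -0.00039172 -0.16216124] cam z in tool [-2.82793952e-01 -6.53711604e-04  9.59180459e-01] camx [2.22143998e-04 9.99999696e-01 7.47025627e-04] [291.94092884   0.         320.29861089]
[-0.47639421 -0.38403891 -0.07761651]
```

>>> {"op": "drive_tool", "data": {
  "plan": [
    [[0,0,0],[-0.034,-0.0275,0],0.087],
    [[0,0,0],[-0.034,-0.0275,0],0.087],
    [[0,0,0],[-0.034,-0.0275,0],0.087],
    [[0,0,0],[-0.034,-0.0275,0],0.087],
    [[0,0,0],[-0.034,-0.0275,0],0.087],
    [[0,0,0],[-0.034,-0.0275,0],0.087],
    [[0,0,0],[-0.034,-0.0275,0],0.087]
  ]
}}

```text
clock: 0.8
ee_pos: [0.3383, 0.3881, 0.2223]
tcp_rot: [-3.141, -0.0, 2.908]
contact_force: [1.1, 0.9, 1.0]
width: 0.0869
grip_force: 0.0
```

>>> {"op": "drive_tool", "data": {
  "plan": [
    [[0,0,0],[-0.034,-0.0275,0],0.087],
    [[0,0,0],[-0.034,-0.0275,0],0.087],
    [[0,0,0],[-0.034,-0.0275,0],0.087],
    [[0,0,0],[-0.034,-0.0275,0],0.087],
    [[0,0,0],[-0.034,-0.0275,0],0.087],
    [[0,0,0],[-0.034,-0.0275,0],0.087],
    [[0,0,0],[-0.034,-0.0275,0],0.087],
    [[0,0,0],[0,0,0],0.087],
    [[0,0,0],[0,0,0],0.087]
  ]
}}

```text
clock: 1.7
ee_pos: [0.5246, 0.1464, 0.2222]
tcp_rot: [-3.141, -0.001, 2.905]
contact_force: [0.6, -0.3, -0.3]
width: 0.0873
grip_force: 0.0
```

```bash
python3 - <<'E'
from h import *
o=get_obs();c=get_calibration("wrist");im=capture("wrist")[:,:,::-1];cv2.imwrite("pics/w1.png",im)
np.savez("w1.npz",**c);print(o["ee_pos"],o["tcp_rot"],o["joint_pos"],o["clock"])
cv2.imwrite("pics/w1b.png",cv2.convertScaleAbs(cv2.resize(im,(800,500),interpolation=cv2.INTER_CUBIC),alpha=1.6))
E
```

```text
[0.52460913 0.14636444 0.22215603] [-3.14087906e+00 -6.20358871e-04  2.90518052e+00] [-0.80477942  0.11871461  0.49392952  1.74446608 -0.05811173  1.29383885
  1.03654858] 1.7
```

View pics/w1b.png

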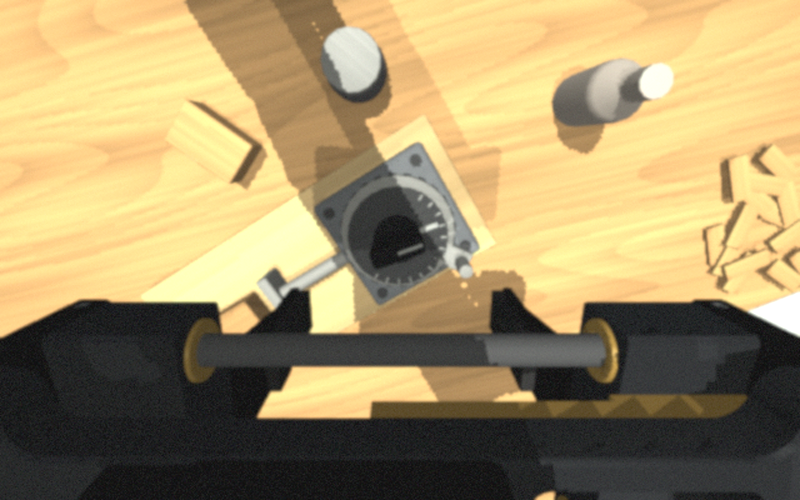

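Wrist view: axis near (398,240), pointer at (420..438, 232..225) parallel to the bar's top mark, pin near (460,262), jar top (352,55), bottle right, offcut left. The tab still has to be found clockwise of the pointer, so I'll zoom in.

```bash
python3 - <<'E'
from h import *
im=cv2.imread("pics/w1.png")[140:250,245:395]
cv2.imwrite("pics/w1z.png",cv2.convertScaleAbs(cv2.resize(im,(800,587),interpolation=cv2.INTER_CUBIC),alpha=1.7,beta=10))
c=dict(np.load("w1.npz"))
for p in((398,240),(438,225),(420,232)):print(ray(c,np.array(p)*.8,.092))
E
```

```text
[0.52360177 0.14387769 0.092     ]
[0.51890708 0.17871719 0.092     ]
[0.52121205 0.16309726 0.092     ]
```

View pics/w1z.png

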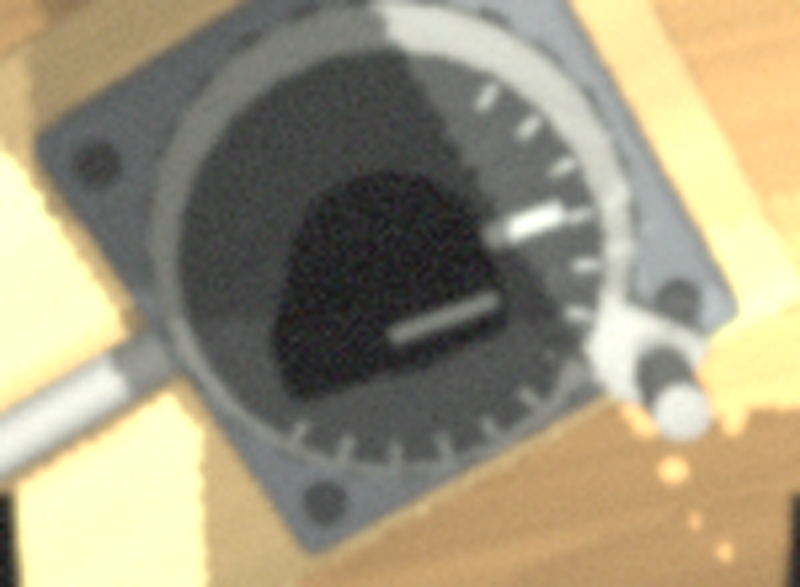

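Dial ellipse centre is about (391,257) in the crop, pointer tip (563,212), pin top (683,410). A faint pale block near (570,368) may be the tab. I'll turn the tool to line up with the bar, which also brings the camera over the pointer side, and look closer.

>>> {"op": "drive_tool", "data": {
  "plan": [
    [[0,0,0.15],[0,0,0.005],0.087],
    [[0,0,0.15],[0,0,0.005],0.087],
    [[0,0,0.15],[0,0,0.005],0.087],
    [[0,0,0.15],[0,0,0.005],0.087],
    [[0,0,0.15],[0,0,0.005],0.087],
    [[0,0,0.15],[0,0,0.005],0.087],
    [[0,0,0.15],[0,0,0.005],0.087],
    [[0,0,0.15],[0,0,0.005],0.087],
    [[0,0,0],[0,0,0],0.087],
    [[0,0,0],[0,0,0],0.087]
  ]
}}

```text
clock: 2.75
ee_pos: [0.5238, 0.1486, 0.1825]
tcp_rot: [-3.141, -0.0, 1.714]
contact_force: [-0.2, 0.5, 0.3]
width: 0.0869
grip_force: 0.0
```

```bash
python3 - <<'E'
from h import *
o=get_obs();c=get_calibration("wrist")
im=np.mean([capture("wrist")[:,:,::-1] for _ in range(4)],0).astype(np.uint8);cv2.imwrite("pics/w2.png",im)
np.savez("w2.npz",**c);print(o["ee_pos"],o["tcp_rot"],o["joint_pos"],o["clock"])
# rectified overhead view of plane z=.093, 0.15mm.. 4 px/mm, about guess axis; up=+x, left=+y
M=[];
A=np.array([.5235,.144,.092])
P=[(-.07,-.07),(.07,-.07),(.07,.07),(-.07,.07)]
src=np.float32([proj(c,A+[dx,dy,0]) for dx,dy in P]);dst=np.float32([(280-dy*4000,280-dx*4000) for dx,dy in P])
cv2.imwrite("pics/w2r.png",cv2.convertScaleAbs(cv2.warpPerspective(im,cv2.getPerspectiveTransform(src,dst),(560,560),flags=cv2.INTER_CUBIC),alpha=1.7,beta=10))
E
```

```text
[0.52383017 0.14861928 0.18252525] [-3.14114384e+00 -1.77108538e-04  1.71433921e+00] [-0.88283083  0.15241563  0.58341333  1.80208035 -0.08964992  1.21374514
 -0.12978063] 2.75
```

View pics/w2r.png

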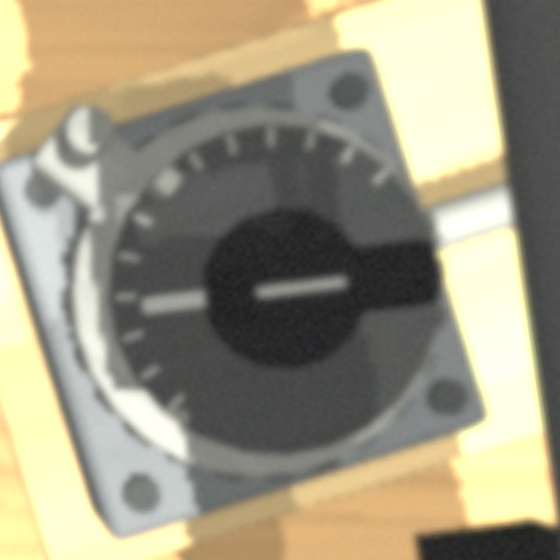

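Rectified view (4 px/mm, up = +x, left = +y): dial centre about (275,289), pointer from (205,299) to its tip (142,306), tab (168,182), pin top (85,133). The pointer has to turn clockwise about 0.84 rad. I'll refine the axis and the pin numerically.

```bash
cat >> h.py <<'E'
A0=np.array([.5235,.144,.092])
def rect(c,im,z,s=4000,n=560):
    P=[(-.07,-.07),(.07,-.07),(.07,.07),(-.07,.07)]
    src=np.float32([proj(c,[A0[0]+a,A0[1]+b,z]) for a,b in P]);dst=np.float32([(n/2-b*s,n/2-a*s) for a,b in P])
    return cv2.warpPerspective(im,cv2.getPerspectiveTransform(src,dst),(n,n),flags=cv2.INTER_CUBIC)
def w(p,s=4000,n=560): return np.array([A0[0]-(p[1]-n/2)/s,A0[1]-(p[0]-n/2)/s])
def at(c,p,z,z0=.092): return ray(c,proj(c,[*w(p),z0]),z)[:2]
E
python3 - <<'E'
from h import *
C=[]
for n in("w1","w2"):
    c=dict(np.load(n+".npz"));im=cv2.imread(f"pics/{n}.png")
    for z,r in((.09,168),(.074,200)):
        g=cv2.GaussianBlur(cv2.cvtColor(rect(c,im,z),6),(5,5),0)
        h=cv2.HoughCircles(g,cv2.HOUGH_GRADIENT,2,500,param1=60,param2=20,minRadius=r-5,maxRadius=r+5)
        print(n,z,None if h is None else (h[0,0],w(h[0,0])))
c1,c2=dict(np.load("w1.npz")),dict(np.load("w2.npz"))
print("pin w1",ray(c1,(373.1,216.9),.102),"pin w2",at(c2,(88,128),.102))
print("tip",at(c2,(142,306),.093),"root",at(c2,(205,299),.093),"tab top",at(c2,(168,182),.102))
print("mark ends",at(c2,(257,293),.136),at(c2,(345,282),.136))
E
```

```text
w1 0.09 (array([283. , 291. , 167.4], dtype=float32), array([0.52075, 0.14325]))
w1 0.074 (array([297. , 253. , 199.2], dtype=float32), array([0.53025, 0.13975]))
w2 0.09 (array([243. , 293. , 169.6], dtype=float32), array([0.52025, 0.15325]))
w2 0.074 (array([283. , 287. , 201.6], dtype=float32), array([0.52175, 0.14325]))
pin w1 [0.55981698 0.19290525 0.102     ] pin w2 [0.55953576 0.19330305]
tip [0.51697966 0.17868372] root [0.51872273 0.16299604] tab top [0.54656994 0.17409443]
mark ends [0.51878908 0.16283927] [0.52106029 0.14466953]
```

Checks: pin radius 62.7 mm (62 expected), tip 35.1 mm (35 expected), and both views agree on the pin. Axis ≈ (0.521, 0.1438), pointer 1.69 rad, tab 0.87 rad. Next I'll grip the knob.

>>> {"op": "drive_tool", "data": {
  "plan": [
    [[0,0,0.024],[-0.0044,-0.0034,0],0.045],
    [[0,0,0],[0,0,0],0.045],
    [[0,0,0],[0,0,0.02],0.045],
    [[0,0,0],[0,0,0.02],0.045],
    [[0,0,0],[0,0,0.02],0.045],
    [[0,0,0],[0,0,0.0185],0.045],
    [[0,0,0],[0,0,0],0.045]
  ],
  "squeeze": 20
}}

```text
clock: 3.65
ee_pos: [0.5201, 0.142, 0.102]
tcp_rot: [-3.138, 0.002, 1.684]
contact_force: [-1.0, 0.2, -0.1]
width: 0.0465
grip_force: 0.0
```

>>> {"op": "drive_tool", "data": {
  "plan": [
    [[0,0,0],[0,0,0],0.0],
    [[0,0,0],[0,0,0],0.0],
    [[0,0,0],[0,0,0],0.0],
    [[0,0,0],[0,0,0],0.0],
    [[0,0,0],[0,0,0],0.0]
  ],
  "squeeze": 20
}}

```text
clock: 4.15
ee_pos: [0.5226, 0.1429, 0.1047]
tcp_rot: [3.139, -0.0, 1.684]
contact_force: [3.1, -0.5, -8.1]
width: 0.0138
grip_force: 20.0
```

>>> {"op": "drive_tool", "data": {
  "plan": [
    [[0,0,0.1],[0,0,0],0.0],
    [[0,0,0.1],[0,0,0],0.0],
    [[0,0,0.1],[0,0,0],0.0],
    [[0,0,0.1],[0,0,0],0.0],
    [[0,0,0.1],[0,0,0],0.0],
    [[0,0,0.1],[0,0,0],0.0],
    [[0,0,0.1],[0,0,0],0.0],
    [[0,0,0.09],[0,0,0],0.0],
    [[0,0,0],[0,0,0],0.0],
    [[0,0,0],[0,0,0],0.0]
  ]
}}

```text
clock: 5.15
ee_pos: [0.5217, 0.1431, 0.1046]
tcp_rot: [-3.141, -0.001, 0.896]
contact_force: [-2.5, 1.6, 5.9]
width: 0.0141
grip_force: 20.0
```

```bash
python3 - <<'E'
from h import *
for i in range(3):
    o=get_obs();c=get_calibration("wrist");im=capture("wrist")[:,:,::-1];print(o["ee_pos"],o["tcp_rot"],o["contact_force"],o["torque"],o["clock"])
cv2.imwrite("pics/w3.png",im);np.savez("w3.npz",**c)
cv2.imwrite("pics/w3r.png",cv2.convertScaleAbs(rect(c,im,.092),alpha=1.7,beta=10))
E
```

```text
[0.52174876 0.14310084 0.10457064] [-3.14127521e+00 -6.72687902e-04  8.96413573e-01] [-2.53557687  1.62105259  5.94737808] [ 0.14963788  0.58576841 -0.13554166] 5.15
[0.52176842 0.14307174 0.10458838] [-3.14128853e+00 -7.13493808e-04  8.96569283e-01] [-2.85763576  0.7920338   5.15019486] [ 0.11630166  0.61744195 -0.07645961] 5.2
[0.52177111 0.14311439 0.10458132] [-3.14127442e+00 -7.70186404e-04  8.96642750e-01] [-1.18313875  1.03236593  5.25951454] [ 0.11862613  0.59949709 -0.12493183] 5.25
```

View pics/w3r.png

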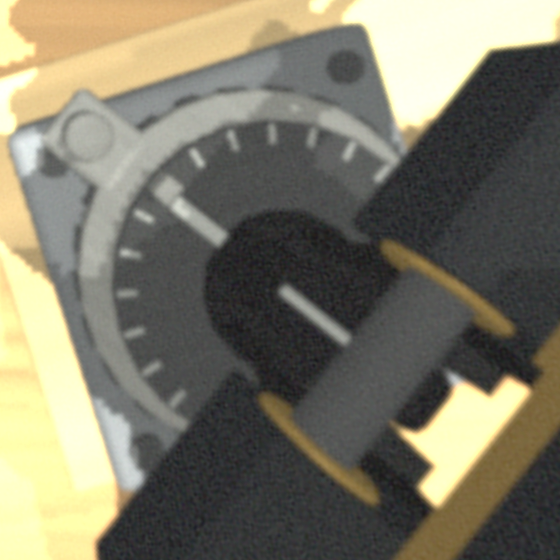

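The pointer now nearly meets the tab: tip about (180,204), tab top about (168,190). I'll measure the residual with a polar unwrapping, where the tip and tab are adjacent and the axis error cancels.

```bash
python3 - <<'E'
from h import *
im=cv2.imread("pics/w3.png");c=dict(np.load("w3.npz"))
g=cv2.cvtColor(rect(c,im,.093),6)
ax=(280-(.1434-A0[1])*4000,280-(.5215-A0[0])*4000)
p=cv2.warpPolar(g,(200,1440),ax,200,cv2.INTER_LINEAR)  # cv angle: from +u toward +v
a0=np.degrees(np.arctan2(-.627,-.779))%360   # rough
lo,hi=int((a0-9)*4),int((a0+9)*4); q=p[lo:hi]
cv2.imwrite("pics/pol.png",cv2.convertScaleAbs(cv2.resize(q[:,70:190],None,fx=6,fy=6,interpolation=cv2.INTER_CUBIC),alpha=1.7))
for r in range(90,176,5):
    s=q[:,r:r+5].mean(1); m=(s>(s.min()+s.max())/2); i=np.where(m)[0]
    print(r/4,round((i.mean()+lo)/4,2),round((i.max()-i.min())/4,1),int(s.max()),int(s.min()))
E
```

```text
22.5 218.62 9.8 94 40
23.75 218.5 9.5 93 38
25.0 218.5 9.0 95 38
26.25 218.62 8.8 95 39
27.5 218.62 8.2 94 37
28.75 218.5 7.5 97 38
30.0 218.25 7.0 112 37
31.25 218.25 6.5 118 38
32.5 218.38 6.2 119 40
33.75 218.5 6.5 111 41
35.0 220.12 8.8 92 47
36.25 220.5 9.5 97 50
37.5 220.5 9.0 100 50
38.75 220.5 8.5 98 46
40.0 220.5 8.5 79 42
41.25 220.3 14.8 60 42
42.5 220.5 8.0 56 47
43.75 223.17 11.0 84 70
```

View pics/pol.png

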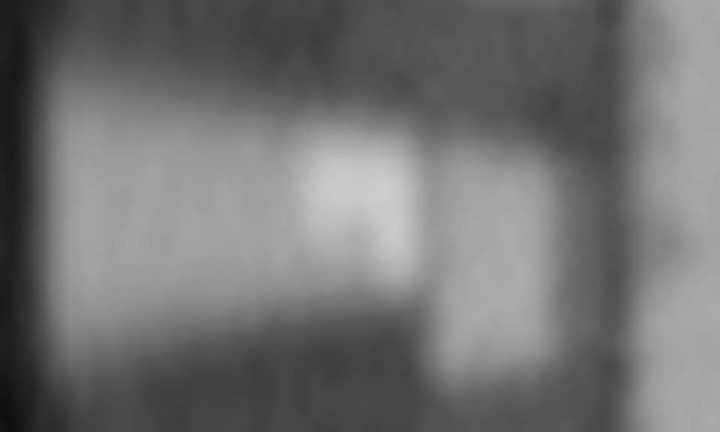

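The polar view shows the pointer at 218.4° and the tab at 220.5°, so it needs about 2.1° (0.037 rad) more clockwise.

>>> {"op": "drive_tool", "data": {
  "plan": [
    [[0,0,0.037],[0,0,0],0.0],
    [[0,0,0],[0,0,0],0.0],
    [[0,0,0],[0,0,0],0.0],
    [[0,0,0],[0,0,0],0.0]
  ]
}}

```text
clock: 5.7
ee_pos: [0.5218, 0.1431, 0.1046]
tcp_rot: [-3.141, -0.001, 0.86]
contact_force: [-2.5, 0.6, 5.9]
width: 0.0134
grip_force: 20.0
```

```bash
cat > pol.py <<'E'
from h import *
def check(name):
    o=get_obs();c=get_calibration("wrist");im=np.mean([capture("wrist")[:,:,::-1] for _ in range(3)],0).astype(np.uint8)
    print(o["ee_pos"],o["tcp_rot"],o["joint_pos"],o["clock"])
    cv2.imwrite(f"pics/{name}.png",im);np.savez(name+".npz",**c)
    ax=(280-(.1434-A0[1])*4000,280-(.5215-A0[0])*4000)
    def row(z,r0,r1):
        p=cv2.warpPolar(cv2.cvtColor(rect(c,im,z),6),(200,1440),ax,200,cv2.INTER_LINEAR)[835:922]
        for r in range(r0,r1,6):
            s=p[:,r:r+6].mean(1);i=np.where(s>(s.min()+s.max())/2)[0]
            print(z,r/4,round((i.mean()+835)/4,2),round(np.ptp(i)/4,1),int(s.max()))
    row(.094,110,135);row(.102,138,166)
E
python3 -c "
from pol import *
check('w4')"
```

```text
[0.52175544 0.14311502 0.10460073] [-3.14115803e+00 -7.70323243e-04  8.59685130e-01] [-0.96131609  0.24426664  0.7012796   1.90242327 -0.18098346  1.05766141
 -0.89643701] 5.7
0.094 27.5 220.62 7.8 101
0.094 29.0 220.25 7.0 117
0.094 30.5 220.38 6.8 119
0.094 32.0 220.38 6.8 122
0.094 33.5 220.62 6.8 116
0.102 34.5 220.5 6.0 123
0.102 36.0 220.62 6.2 107
0.102 37.5 220.5 8.0 93
0.102 39.0 218.79 15.8 98
0.102 40.5 218.7 15.5 102
```

Pointer 220.45° and tab 220.5°: aligned. I'll release, rise, and go above the pin (angle 0.92, radius 62 mm).

>>> {"op": "drive_tool", "data": {
  "plan": [
    [[0,0,0],[0,0,0],0.045],
    [[0,0,0],[0,0,0],0.045],
    [[0,0,0],[0,0,0],0.045],
    [[0,0,0],[0,0,0],0.045],
    [[0,0,0],[0,0,-0.02],0.045],
    [[0,0,0],[0,0,-0.02],0.045],
    [[0,0,0],[0,0,-0.02],0.045],
    [[0,0,0],[0.031,-0.002,0],0.045],
    [[0,0,-0.06],[0.031,-0.002,0],0.045],
    [[0,0,0],[0,0,0],0.045]
  ]
}}

```text
clock: 6.85
ee_pos: [0.5603, 0.1963, 0.1637]
tcp_rot: [3.141, -0.001, 0.923]
contact_force: [0.4, 0.5, 0.8]
width: 0.0451
grip_force: 0.0
```

```bash
python3 - <<'E'
from pol import *
check("w5")
im=cv2.imread("pics/w5.png");cv2.imwrite("pics/w5b.png",cv2.convertScaleAbs(rect(dict(np.load("w5.npz")),im,.102),alpha=1.7))
E
```

```text
[0.56027627 0.19625401 0.16368004] [ 3.14125660e+00 -8.11402323e-04  9.23395823e-01] [-0.97502815  0.2974914   0.68247002  1.71311559 -0.19981634  1.20085315
 -0.88890518] 6.85
0.094 27.5 219.0 9.5 94
0.094 29.0 219.0 9.0 87
0.094 30.5 219.25 8.0 87
0.094 32.0 219.25 8.0 86
0.094 33.5 219.12 7.2 84
0.102 34.5 218.75 7.0 87
0.102 36.0 218.88 6.8 86
0.102 37.5 218.75 6.5 84
0.102 39.0 218.75 6.5 81
0.102 40.5 219.0 7.5 76
```

View pics/w5b.png

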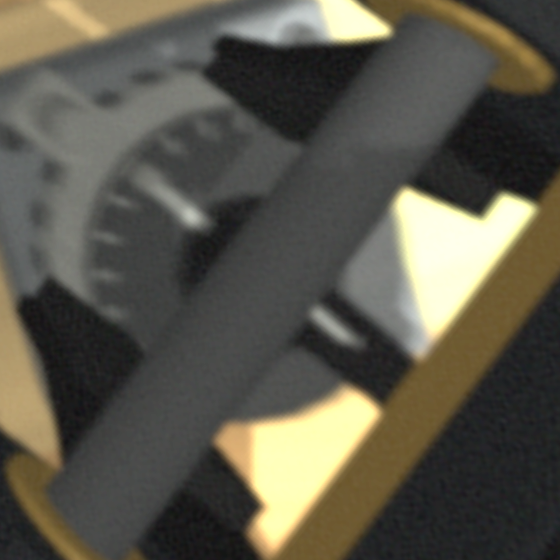

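Pointer and tab still line up between the fingers. The frame is smeared because the arm was settling. I'll check the settled pose and the pin position.

```bash
python3 - <<'E'
from pol import *
check("w6")
c=dict(np.load("w6.npz"));im=cv2.imread("pics/w6.png")
print("expected pin px in w6",proj(c,[.5597,.1931,.102]))
g=cv2.cvtColor(rect(c,im,.102),6)
h=cv2.HoughCircles(cv2.GaussianBlur(g,(5,5),0),cv2.HOUGH_GRADIENT,1,30,param1=50,param2=12,minRadius=20,maxRadius=28)
if h is not None:
    for q in h[0,:6]:print(q,w(q))
E
```

```text
[0.55903424 0.19128654 0.16368991] [3.14138780e+00 1.28977465e-03 9.15956530e-01] [-0.97395439  0.29317154  0.68675062  1.71845658 -0.19679754  1.20137217
 -0.89128306] 7.0
0.094 27.5 220.38 8.8 90
0.094 29.0 220.38 8.2 90
0.094 30.5 220.5 8.0 90
0.094 32.0 220.62 7.8 89
0.094 33.5 220.62 8.2 82
0.102 34.5 220.12 6.8 90
0.102 36.0 220.12 6.8 88
0.102 37.5 220.25 7.5 79
0.102 39.0 220.25 8.5 74
0.102 40.5 220.25 8.0 72
expected pin px in w6 [319.9821546  210.23758682]
[295.5 538.5  27.4] [0.458875 0.140125]
```

>>> {"op": "drive_tool", "data": {
  "plan": [
    [[0,0,0],[0.0015,0,0.02],0.045],
    [[0,0,0],[0,0,0.02],0.045],
    [[0,0,0],[0,0,0.02],0.045],
    [[0,0,0],[0,0,0.015],0.045],
    [[0,0,0],[0,0,0.008],0.045],
    [[0,0,0],[0,0,0],0.045],
    [[0,0,0],[0,0,0],0.045],
    [[0,0,0],[0,0,0],0.045]
  ]
}}

```text
clock: 7.95
ee_pos: [0.5608, 0.1935, 0.082]
tcp_rot: [3.141, -0.001, 0.917]
contact_force: [0.2, 1.0, -1.0]
width: 0.0451
grip_force: 0.0
```

>>> {"op": "drive_tool", "data": {
  "plan": [
    [[0,0,0],[0,0,0],0.0],
    [[0,0,0],[0,0,0],0.0],
    [[0,0,0],[0,0,0],0.0],
    [[0,0,0],[0,0,0],0.0],
    [[0,0,0],[0,0,0],0.0],
    [[0,0,0],[0,0,0],0.0]
  ],
  "squeeze": 25
}}

```text
clock: 8.55
ee_pos: [0.5604, 0.1931, 0.0811]
tcp_rot: [3.141, -0.0, 0.917]
contact_force: [1.0, -0.5, 0.4]
width: 0.0109
grip_force: 25.0
```

Gripped (10.9 mm reading). First swing is 0.3 rad, which is still under the earliest possible seating.

>>> {"op": "drive_tool", "data": {
  "plan": [
    [[0,0,0.03],[0,0.0019,0],0.0],
    [[0,0,0.03],[0,0.0019,0],0.0],
    [[0,0,0.03],[0,0.0019,0],0.0],
    [[0,0,0.03],[0,0.0019,0],0.0],
    [[0,0,0.03],[0,0.0019,0],0.0],
    [[0,0,0.03],[0,0.0019,0],0.0],
    [[0,0,0.03],[0,0.0019,0],0.0],
    [[0,0,0.03],[0,0.0019,0],0.0],
    [[0,0,0.03],[0,0.0019,0],0.0],
    [[0,0,0.03],[0,0.0019,0],0.0]
  ]
}}

```text
clock: 9.55
ee_pos: [0.5734, 0.1797, 0.081]
tcp_rot: [-3.141, 0.0, 0.614]
contact_force: [-1.5, 0.6, -0.1]
width: 0.0113
grip_force: 25.0
```

```bash
cat > f.py <<'E'
from h import *
o=get_obs();y=o["tcp_rot"][2];d=o["ee_pos"][:2]-[.5218,.1433];a=np.arctan2(d[1],d[0])
F=o["contact_force"][:2]
print("ang %.3f yaw %.3f r %.4f z %.4f Fcw %.2f Frad %.2f Fz %.1f j7 %.2f t %.2f"%(a,y,np.hypot(*d),o["ee_pos"][2],F@[np.sin(a),-np.cos(a)],F@[np.cos(a),np.sin(a)],o["contact_force"][2],o["joint_pos"][6],o["clock"]),o["torque"].round(2))
E
python3 f.py
```

```text
ang 0.614 yaw 0.614 r 0.0632 z 0.0810 Fcw -1.37 Frad -0.82 Fz -0.1 j7 -1.08 t 9.55 [0.19 0.69 0.02]
```

>>> {"op": "drive_tool", "data": {
  "plan": [
    [[0,0,0.02],[0,0.00126,0],0.0],
    [[0,0,0.02],[0,0.00126,0],0.0],
    [[0,0,0.02],[0,0.00126,0],0.0],
    [[0,0,0.02],[0,0.00126,0],0.0],
    [[0,0,0.02],[0,0.00126,0],0.0],
    [[0,0,0],[0,0,0],0.0]
  ]
}}

```text
clock: 10.15
ee_pos: [0.5768, 0.1743, 0.0809]
tcp_rot: [3.141, 0.0, 0.516]
contact_force: [-2.3, 0.1, -1.2]
width: 0.0112
grip_force: 25.0
```

```bash
python3 f.py
```

```text
ang 0.513 yaw 0.516 r 0.0632 z 0.0809 Fcw -1.21 Frad -1.90 Fz -1.2 j7 -1.16 t 10.15 [-0.08  0.72  0.02]
```

>>> {"op": "drive_tool", "data": {
  "plan": [
    [[0,0,0.02],[0,0.00126,0],0.0],
    [[0,0,0.02],[0,0.00126,0],0.0],
    [[0,0,0.02],[0,0.00126,0],0.0],
    [[0,0,0.02],[0,0.00126,0],0.0]
  ]
}}

```text
clock: 10.55
ee_pos: [0.5791, 0.17, 0.0809]
tcp_rot: [-3.141, 0.0, 0.435]
contact_force: [-3.8, 0.0, -1.5]
width: 0.0111
grip_force: 25.0
```

```bash
python3 f.py
```

```text
ang 0.437 yaw 0.435 r 0.0632 z 0.0809 Fcw -1.60 Frad -3.41 Fz -1.5 j7 -1.22 t 10.55 [0.09 1.07 0.03]
```

Still loose at about 1.5 N. A small radial pull is building, so I'll trim inward slightly.

>>> {"op": "drive_tool", "data": {
  "plan": [
    [[0,0,0.02],[-0.0002,0.00125,0],0.0],
    [[0,0,0.02],[-0.0002,0.00125,0],0.0],
    [[0,0,0.02],[-0.0002,0.00125,0],0.0],
    [[0,0,0.02],[-0.0001,0.00125,0],0.0]
  ]
}}

```text
clock: 10.95
ee_pos: [0.5808, 0.1653, 0.0812]
tcp_rot: [-3.142, -0.0, 0.355]
contact_force: [-2.0, 1.0, -1.0]
width: 0.0114
grip_force: 25.0
```

```bash
python3 f.py
```

```text
ang 0.357 yaw 0.355 r 0.0630 z 0.0812 Fcw -1.66 Frad -1.53 Fz -1.0 j7 -1.28 t 10.95 [0.31 0.76 0.04]
```

>>> {"op": "drive_tool", "data": {
  "plan": [
    [[0,0,0.02],[-0.0001,0.00125,0],0.0],
    [[0,0,0.02],[0,0.00125,0],0.0],
    [[0,0,0.02],[-0.0001,0.00125,0],0.0],
    [[0,0,0.02],[0,0.00125,0],0.0]
  ]
}}

```text
clock: 11.35
ee_pos: [0.5823, 0.1605, 0.0812]
tcp_rot: [3.142, -0.001, 0.275]
contact_force: [-2.1, 2.4, -1.1]
width: 0.0111
grip_force: 25.0
```

```bash
python3 f.py
```

```text
ang 0.277 yaw 0.275 r 0.0629 z 0.0812 Fcw -2.85 Frad -1.42 Fz -1.1 j7 -1.35 t 11.35 [0.42 0.49 0.03]
```

>>> {"op": "drive_tool", "data": {
  "plan": [
    [[0,0,0.02],[-0.0001,0.00125,0],0.0],
    [[0,0,0.02],[0,0.00125,0],0.0],
    [[0,0,0.02],[-0.0001,0.00125,0],0.0]
  ]
}}

```text
clock: 11.65
ee_pos: [0.5832, 0.1569, 0.0813]
tcp_rot: [-3.142, -0.001, 0.215]
contact_force: [-0.2, 3.5, -0.1]
width: 0.0114
grip_force: 25.0
```

```bash
python3 f.py
```

```text
ang 0.218 yaw 0.215 r 0.0629 z 0.0813 Fcw -3.46 Frad 0.53 Fz -0.1 j7 -1.39 t 11.65 [0.85 0.31 0.08]
```

>>> {"op": "drive_tool", "data": {
  "plan": [
    [[0,0,0.02],[-0.0001,0.00125,0],0.0],
    [[0,0,0.02],[0,0.00125,0],0.0],
    [[0,0,0.02],[-0.0001,0.00125,0],0.0]
  ]
}}

```text
clock: 11.95
ee_pos: [0.5835, 0.1549, 0.0813]
tcp_rot: [-3.14, -0.001, 0.157]
contact_force: [-0.5, 6.6, -0.4]
width: 0.0108
grip_force: 25.0
```

```bash
python3 f.py
```

```text
ang 0.186 yaw 0.157 r 0.0628 z 0.0813 Fcw -6.61 Frad 0.75 Fz -0.4 j7 -1.44 t 11.95 [1.69 0.35 0.17]
```

>>> {"op": "drive_tool", "data": {
  "plan": [
    [[0,0,0],[0,0,0],0.0],
    [[0,0,0],[0,0,0],0.0],
    [[0,0,0],[0,0,0],0.0]
  ]
}}

```text
clock: 12.25
ee_pos: [0.5835, 0.1548, 0.0813]
tcp_rot: [-3.14, -0.001, 0.157]
contact_force: [-1.0, 7.1, 0.7]
width: 0.011
grip_force: 25.0
```

```bash
python3 f.py
```

```text
ang 0.184 yaw 0.157 r 0.0628 z 0.0813 Fcw -7.14 Frad 0.26 Fz 0.7 j7 -1.44 t 12.25 [1.56 0.37 0.16]
```

>>> {"op": "drive_tool", "data": {
  "plan": [
    [[0,0,0.02],[0,0.00125,0],0.0],
    [[0,0,0.02],[0,0.00125,0],0.0],
    [[0,0,0],[0,0,0],0.0],
    [[0,0,0],[0,0,0],0.0]
  ]
}}

```text
clock: 12.65
ee_pos: [0.5838, 0.1527, 0.0813]
tcp_rot: [-3.139, -0.001, 0.118]
contact_force: [-0.4, 8.4, -0.8]
width: 0.0113
grip_force: 25.0
```

```bash
python3 f.py
```

```text
ang 0.150 yaw 0.118 r 0.0627 z 0.0813 Fcw -8.39 Frad 0.88 Fz -0.8 j7 -1.47 t 12.65 [1.8  0.43 0.1 ]
```

Seated: the angle stalls near 0.19 and the force steps from 3 to about 7 N read. The aim is 0.2 rad past seating, an angle of about -0.01, with a read force of about 11 N.

>>> {"op": "drive_tool", "data": {
  "plan": [
    [[0,0,0.02],[0,0.00125,0],0.0],
    [[0,0,0.02],[0,0.00125,0],0.0],
    [[0,0,0.02],[0,0.00125,0],0.0],
    [[0,0,0.02],[0,0.00125,0],0.0],
    [[0,0,0],[0,0,0],0.0],
    [[0,0,0],[0,0,0],0.0]
  ]
}}

```text
clock: 13.25
ee_pos: [0.5842, 0.1482, 0.0813]
tcp_rot: [-3.139, -0.001, 0.038]
contact_force: [-1.0, 9.1, 0.4]
width: 0.0112
grip_force: 25.0
```

```bash
python3 f.py
```

```text
ang 0.079 yaw 0.038 r 0.0626 z 0.0813 Fcw -9.13 Frad -0.26 Fz 0.4 j7 -1.53 t 13.25 [2.06 0.34 0.1 ]
```

>>> {"op": "drive_tool", "data": {
  "plan": [
    [[0,0,0.02],[0,0.00125,0],0.0],
    [[0,0,0.02],[0,0.00125,0],0.0],
    [[0,0,0.02],[0,0.00125,0],0.0],
    [[0,0,0],[0,0,0],0.0],
    [[0,0,0],[0,0,0],0.0]
  ]
}}

```text
clock: 13.75
ee_pos: [0.5843, 0.145, 0.0813]
tcp_rot: [-3.138, -0.0, -0.022]
contact_force: [0.1, 10.6, -1.0]
width: 0.0109
grip_force: 25.0
```

```bash
python3 f.py;python3 f.py
```

```text
ang 0.027 yaw -0.022 r 0.0625 z 0.0813 Fcw -10.64 Frad 0.36 Fz -1.0 j7 -1.58 t 13.75 [2.39 0.3  0.06]
ang 0.027 yaw -0.022 r 0.0625 z 0.0813 Fcw -10.64 Frad 0.36 Fz -1.0 j7 -1.58 t 13.75 [2.39 0.3  0.06]
```

>>> {"op": "drive_tool", "data": {
  "plan": [
    [[0,0,0.02],[0,0.00125,0],0.0],
    [[0,0,0],[0,0,0],0.0],
    [[0,0,0],[0,0,0],0.0],
    [[0,0,0],[0,0,0],0.0]
  ]
}}

```text
clock: 14.15
ee_pos: [0.5843, 0.1439, 0.0813]
tcp_rot: [-3.138, -0.0, -0.041]
contact_force: [-1.1, 11.0, -0.6]
width: 0.011
grip_force: 25.0
```

```bash
python3 f.py
```

```text
ang 0.009 yaw -0.041 r 0.0625 z 0.0813 Fcw -11.05 Frad -1.00 Fz -0.6 j7 -1.60 t 14.15 [2.47 0.36 0.12]
```

>>> {"op": "drive_tool", "data": {
  "plan": [
    [[0,0,0],[0,-0.0025,0],0.0],
    [[0,0,0],[0,0,0],0.0],
    [[0,0,0],[0,0,0],0.04],
    [[0,0,0],[0,0,0],0.04],
    [[0,0,0],[0,0,0],0.04],
    [[0,0,0],[0,0,0],0.04],
    [[0,0,0],[0,0,-0.02],0.04],
    [[0,0,0],[0,0,-0.03],0.04],
    [[0,0,0],[0,0,-0.03],0.04],
    [[0,0,0],[0,0,-0.03],0.04]
  ]
}}

```text
clock: 15.15
ee_pos: [0.5843, 0.1423, 0.1922]
tcp_rot: [3.141, -0.0, -0.044]
contact_force: [1.1, -0.4, 0.1]
width: 0.0398
grip_force: 0.0
```

>>> {"op": "drive_tool", "data": {
  "plan": [
    [[0,0,-0.1],[-0.03,0,0],0.04],
    [[0,0,-0.1],[-0.03,0,0],0.04],
    [[0,0,-0.1],[0,0,0],0.04],
    [[0,0,-0.1],[0,0,0],0.04],
    [[0,0,-0.1],[0,0,0],0.087],
    [[0,0,-0.1],[0,0,0],0.087],
    [[0,0,-0.1],[0,0,0],0.087],
    [[0,0,-0.1],[0,0,0],0.087],
    [[0,0,-0.08],[0,0,0],0.087],
    [[0,0,0],[0,0,0],0.087]
  ]
}}

```text
clock: 16.15
ee_pos: [0.5245, 0.1421, 0.1911]
tcp_rot: [3.141, -0.0, 0.837]
contact_force: [-0.3, -0.3, -0.6]
width: 0.0801
grip_force: 0.0
```

>>> {"op": "drive_tool", "data": {
  "plan": [
    [[0,0,0],[0,0,0],0.087],
    [[0,0,0],[0,0,0],0.087],
    [[0,0,0],[0,0,0],0.087]
  ]
}}

```text
clock: 16.45
ee_pos: [0.5244, 0.1427, 0.1911]
tcp_rot: [3.142, 0.0, 0.836]
contact_force: [1.2, -0.3, -0.2]
width: 0.0865
grip_force: 0.0
```

```bash
python3 - <<'E'
from pol import *
check("w7")
c=dict(np.load("w7.npz"));im=cv2.imread("pics/w7.png")
cv2.imwrite("pics/w7b.png",cv2.convertScaleAbs(rect(c,im,.093),alpha=1.7))
E
```

```text
[0.52437051 0.14265648 0.19105108] [3.14151141e+00 5.28724734e-05 8.35504331e-01] [-1.10360976  0.16566411  0.84760103  1.80249394 -0.13137447  1.23162408
 -0.95421173] 16.45
0.094 27.5 221.0 8.5 114
0.094 29.0 220.88 7.8 115
0.094 30.5 221.0 7.5 115
0.094 32.0 221.0 7.0 115
0.094 33.5 220.88 6.8 107
0.102 34.5 221.12 6.2 111
0.102 36.0 221.0 6.0 88
0.102 37.5 219.49 16.0 86
0.102 39.0 218.78 16.0 93
0.102 40.5 218.78 16.0 89
```

View pics/w7b.png

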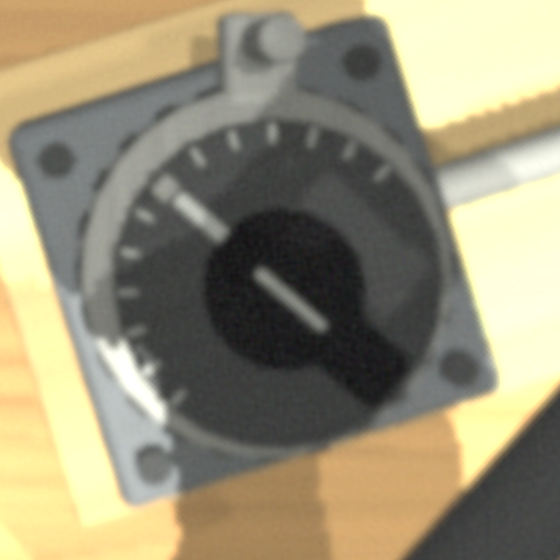

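The pointer (221.0°) meets the tab (221.1°). The pin is at the top (272,45), about 0.2 rad past seating, and the gripper is clear. I'm handing the job in.

```bash
python3 -c "
from station import arm
print(arm.close_job())"
```

```text
the job is handed in; nothing more can be done
None
```

The job is handed in: the pointer is in line with the tab to about 0.1°, and the lock ring is about 0.18–0.2 rad past seating (11 N read at the pin); the gripper is clear and no bystander was touched.

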